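# Stopper the open flask and hold the incubator hood at its balance point

## Task

I am about to clip a new strut onto the hood of the flask incubator, so first close the one open flask with the stopper that fits its neck: fully home with its lip down level on the rim, then let go of it, and leave the flask in its clamp. Then take the hood by the pull tab on its free edge, swing it forward off its back stop to its balance point, where it falls neither back nor forward, and finish while still holding it there for me. Do not let the hood drop forward over the flasks, and leave everything else where it is.

Things in the scene. Friction and masses are not known exactly. Their poses are not given: they have to be found in the camera images.
- stopper: Black rubber stopper that fits the open flask, standing on its narrow end on the bench beyond the incubator's deck. 38 mm tall: a tapered plug 26 mm long (21 mm diameter at the bottom, 26 mm at the top), then a straight lip 34 mm in diameter and 12 mm high to grip. Origin at the centre of its narrow end, z up through the lip. About 26 g.
- small_stopper: A smaller black rubber stopper of the same shape for another vessel, 28 mm tall, lip 22 mm in diameter; it stands on the bench too, and the two places may be swapped. It is too small for the flask and is to be left alone. Origin at the centre of its narrow end.
- flask: The open conical glass flask, 105 mm tall, base 64 mm across; straight neck over its top 30 mm, 34 mm outside, 29 mm inside. It stands upright with 1 to 2 mm of play in one of the four steel clamps (blades 26 mm high) on the incubator's platform; which one varies. Origin under its centre, z up. With the stopper home the stopper's origin is 79 mm above this origin.
- flask_mouth (a point): Centre of the open flask's mouth, level with its rim (105 mm above the flask's origin, about 140 mm above the bench).
- closed_flask_1: A flask like the open one but already closed by a stopper like the one above, in another clamp of the incubator (clamps 92 by 104 mm apart); top of its stopper 117 mm above its origin, which is at the centre of its underside. To be left alone.
- closed_flask_2: The second closed flask, the same as closed_flask_1, in a third clamp; the fourth clamp is empty.
- incubator: White benchtop flask incubator, fixed, 290 x 290 mm, chamber rim at z = 105 mm, platform at 35 mm. Origin on the bench; x points from the control deck to the hinge side (turned to about the robot's left, +y; the deck to its right), y along the hinge. Open chamber 173 (x) by 266 mm, centred at x = 18 mm; sloping deck from x = -160 to -80 mm; hinge line at x = 118, z = 110 mm.
- hood (a joint): Angle of the clear hinged hood, rad: 0 shut over the chamber, growing as it opens about the hinge (the incubator's +y axis); 2.0 is the back stop, where it leans at the start. Almost no hinge friction: above 1.178 it falls back to the stop, below it falls shut. 1.178 is its balance point, centre of mass straight above the hinge. Hood: a box lid 203 (x) by 270 by 57 mm, 0.55 kg.
- hood_hinge (a point): Middle of the hood's hinge line, fixed on the incubator. The point's axes turn with the hood: -x from the hinge towards its free edge, y along the hinge, z out through its top sheet (at angle 0 they are the incubator's axes).
- hood_tab (a point): Centre of the hood's grey pull tab, a lug 12 mm thick (z), 50 mm wide (y), 32 mm long (x), sticking straight out of the middle of the hood's free edge (hood_c0 in the rules). In the hood's axes it lies 213 mm along -x and 27.5 mm along +z from hood_hinge. At the back stop the tab points up and 25 degrees back (away from the deck); at the balance point up and 22 degrees forward.
- strut: The new hood strut, a black and steel rod 174 mm long and 13 mm thick, lying on the bench past the incubator; origin under its middle. To be left alone.
- screwdriver: Screwdriver 170 mm long lying past the incubator, beyond the strut. To be left alone.
- beaker: Glass beaker, 68 mm in diameter and 90 mm tall, on the bench; origin under its centre. To be left alone.
- reagent_bottle: Amber bottle, 62 mm in diameter and 130 mm tall, on the bench; origin under its centre. To be left alone.
- slide_box: Grey flat box for microscope slides, 90 by 160 by 30 mm, on the bench near the robot's right; origin under its centre. To be left alone.
Not all that is in view belongs to the job. What is shaped like the stopper but green or white is not meant.

How it is judged:
On the way, in this order (a step that is already met when the one before it is completed fails the run):
1. the open flask is closed: stopper home, level, let go of, and the flask upright in its clamp (z of stopper in the frame of flask between 0.075 and 0.0815 m and horizontal distance between stopper and flask_mouth below 0.004 m and angle between the z axis of stopper and the z axis of flask, either way round below 0.08 rad and angle between flask's own z axis and vertical below 0.1 rad and distance of flask from where it was at the start of the episode below 0.012 m and contact force between the fingers and stopper below 0.05 N), for 0.3 s.
2. the hood is held still at its balance point by its pull tab in the fingers (value of joint hood between 1.078 and 1.278 rad and velocity of joint hood between -0.05 and 0.05 rad/s and contact force between the fingers and hood_c0 above 1 N), for 0.3 s.
At the end, for the whole second after the job is handed in: Fingers hold the hood's tab (over 1 N), hood still (under 0.05 rad/s) within 0.1 rad of its balance point, 1.178 rad; the stopper, let go of, is home in the open flask within 2.5 mm of depth, 4 mm of centre and 0.08 rad of its axis; flask upright within 0.1 rad, within 12 mm of its start (all of step 1 and all of step 2); the arm keeps its last pose, push and grip.
It fails at once if the hood drops forward over the flasks (below 0.8 rad) (value of joint hood below 0.8 rad).
It fails at once if a closed flask is shifted by 12 mm or tipped by 0.2 rad (distance of any of closed_flask_1, closed_flask_2 from where it was at the start of the episode above 0.012 m or angle between any of closed_flask_1, closed_flask_2's own z axis and vertical above 0.2 rad).
It fails at once if another thing on the bench (small stopper, strut, screwdriver, beaker, bottle, slide box) is moved by more than 30 mm (distance of any of small_stopper, strut, screwdriver, beaker, reagent_bottle, slide_box from where it was at the start of the episode above 0.03 m).
It also fails if it takes over 51 s, if anything falls off the work surface, if the arm or the gripper's body presses on something with over 40 N, if the wrist force passes 120 N, or if a joint passes its speed limit or range.

## Robot

A 6-joint arm with a two-finger parallel gripper is mounted at the origin on the work surface. World frame = base frame: x ahead of the robot, y to its left, z up, the work surface at z = 0. Lengths are in m, angles in rad, forces in N, time in s.
With the tool pointing down it reaches from about 0.25 to 0.725 m from the base axis. Payload 4 kg.
Tool frame: the origin (TCP) lies midway between the tips of the shut fingers; the grasp point (between the pads) lies 19 mm behind it; z points along the fingers, y is the line along which they close (so a half turn about z gives the same grasp; the last joint's range is limited). The gripper opens to 85 mm and grips with 20 to 120 N. Pads are 22 mm wide; open, the fingers measure 114 mm over their backs; the gripper's body (76 mm by 85 mm) begins 54 mm behind the grasp point. The pads swing forward as they close: fully open they stand 13 mm farther back than shut.
Start: joints at [1.165, 0.241, 0.005, 1.335, 0, 1.571], TCP at [0.197, 0.459, 0.195] pointing down, gripper open.
Joint ranges: [-2.72, 2.72], [-1.05, 1.87], [-1.09, 1.28], [-1.99, 2.15], [-1.42, 1.44], [-3.14, 3.14]. Speed limits (rad/s): [2.79, 2.79, 3.14, 3.14, 3.14, 3.14].

## Interface

Orientations are given as a unit quaternion [x, y, z, w].
In Python, from workcell import get_obs, camera, job_done, silhouettes gives the robot as it stands. The module is installed in compiled form; this text tells all that it offers.
- The arm moves only by the tool drive_tool, never from a script. Its argument "increments" is a list of rows, each a list of 3 entries, a list of its own where there are three numbers: the shift along the world's x, y, z in mm, then the turn, a rotation vector about the world's x, y, z in degrees, then the opening, from 0 (shut) to 1 (fully open). A call has 1 to 8 rows; each row shifts and turns the commanded pose from where the row before left it; what a row does not reach is not made up. A row lasts 1/12 s, in which the tool goes at most 41.7 mm and 7.16 degrees, less where a joint would pass 70% of its speed; a pose out of reach is approached as far as the arm can. A call is refused whole if a number of a shift passes 41.7 or a number of a turn 7.16, either way. A call with a gripper value outside its range is refused whole. The fingers move at their own pace and stop on an object; the grip force is fixed at half the most. Time passes only in rows, so rows that do not move let the fingers close. It gives the time, the measured TCP pose, the force, the opening and the grip force at its end, in the units of the state.
- get_obs(): the state, without advancing time (a new reading comes with each control period).
- camera(name): name is "scene" or "top" or "wrist"; returns a dict with "image" (420x560x3 uint8, red, green, blue), "K" (3x3 intrinsics, pixels), "view" (4x4, takes a point from world to camera coordinates). Camera axes: x right, y down, z forward; pixel columns grow to the right and rows downward; lengths in m; the calibration is good to about 2 mm. A picture is of the moment at which its call begins. There is no depth.
- job_done(): hands the job in; it is judged then, once.
Trained networks look in a picture, given as the dict that the camera call returned (one of the last four; its "shot" number tells which), for a name from the list of things; names that differ only in an ending like _2 or _b are one class to them, and where a whole thing is asked for, a point or a joint stands for the part that bears it (a point fixed in the world has none). Each returns a list of dicts, best first, with "conf" (0 to 1); they miss things now and then, are a little off and sometimes report something else, mostly with a low value. They report only what shows in the picture. A call takes as long as a camera call. They do not tell look-alikes from the thing itself.
- silhouettes(query, picture): "region" (420x560 bool, what is visible of it) and "bbox" ([left, top, right, bottom] in pixels, round what is visible of it).
The state is a dict: "clock": time; "joint_pos": joint angles; "joint_vel": joint speeds; "tau": joint torques, N m; "eef_pos": TCP position; "tool_rot": TCP orientation; "ft_force": force on the tool from outside, world axes, zero at the start; "ft_torque": the same for the moment, N m; "grip_width": finger opening in m; "grasp_force": force on a finger pad.
Only numpy, scipy, OpenCV 4.12 (cv2) and the standard library are available. Lean on these libraries where they do the work, as an engineer would, in place of code of your own. Each camera call takes 0.05 s, during which the arm holds its last target. There are 200 camera calls.

## Working session

There is one attempt and no reset: what is moved stays moved. The work goes in short steps, Python scripts to look and compute and a tool call to move; the robot and the scene stay as the last step left them, time stands still between calls to the robot, and variables do not carry over. Pictures are saved under pics/ and viewed, at most 10 in all, crops included, and the job is handed in when it is done.

Besides the shell and the picture viewer there is one more tool, called after ">>>" as name(argument=value, ...) on one line, values as JSON. drive_tool: Moves the arm, as the interface text tells. Its arguments: {"type":"object","properties":{"increments":{"type":"array"}},"required":["increments"]}

```bash
mkdir -p pics
cat > h.py <<'E'
import numpy as np, cv2
from workcell import get_obs, camera, job_done, silhouettes
def save(p,n): cv2.imwrite('pics/'+n,p['image'][:,:,::-1])
def proj(p,X):
    X=np.atleast_2d(X); c=(p['view']@np.c_[X,np.ones(len(X))].T)[:3]; q=p['K']@c; return (q[:2]/q[2]).T
def onplane(p,uv,z):
    R=p['view'][:3,:3];t=p['view'][:3,3];o=-R.T@t
    d=R.T@np.linalg.inv(p['K'])@np.array([uv[0],uv[1],1.]); return o+d*(z-o[2])/d[2]
E
python3 - <<'E'
from h import *
o=get_obs(); print({k:np.round(v,3).tolist() for k,v in o.items()})
P={n:camera(n) for n in('scene','top')}
for n,p in P.items():
    save(p,n+'0.png'); print(n,np.round(p['K'],1).tolist(),np.round(p['view'],3).tolist())
    for q in('stopper','small_stopper','flask','closed_flask_1','hood','incubator','hood_tab'):
        for r in silhouettes(q,p)[:4]: print(n,q,round(r['conf'],2),np.round(r['bbox']).tolist())
i=np.hstack([P['scene']['image'],P['top']['image']])[:,:,::-1]
E
```

```text
{'clock': 0.0, 'joint_pos': [1.165, 0.241, 0.004, 1.335, 0.0, 1.571], 'joint_vel': [-0.0, -0.002, -0.0, 0.001, -0.001, -0.0], 'tau': [-0.001, -37.232, 25.241, 0.017, 0.0, 0.0], 'eef_pos': [0.197, 0.459, 0.194], 'tool_rot': [0.202, 0.979, -0.001, -0.0], 'ft_force': [0.665, 0.717, 0.241], 'ft_torque': [0.041, 0.026, 0.024], 'grasp_force': 0.0, 'grip_width': 0.086}
scene [[433.1, 0.0, 282.6], [0.0, 433.1, 205.1], [0.0, 0.0, 1.0]] [[0.755, 0.656, -0.014, -0.345], [0.507, -0.596, -0.623, -0.355], [-0.417, 0.463, -0.782, 1.395], [0.0, 0.0, 0.0, 1.0]]
scene stopper 0.73 [180.0, 237.0, 196.0, 253.0]
scene stopper 0.7 [227.0, 216.0, 239.0, 227.0]
scene stopper 0.57 [79.0, 248.0, 164.0, 317.0]
scene stopper 0.56 [253.0, 230.0, 266.0, 246.0]
scene small_stopper 0.55 [79.0, 248.0, 161.0, 316.0]
scene small_stopper 0.38 [200.0, 215.0, 208.0, 225.0]
scene flask 0.58 [286.0, 111.0, 306.0, 151.0]
scene closed_flask_1 0.88 [312.0, 97.0, 334.0, 140.0]
scene closed_flask_1 0.6 [314.0, 128.0, 332.0, 173.0]
scene hood 0.7 [316.0, 22.0, 439.0, 142.0]
scene hood 0.34 [79.0, 248.0, 163.0, 316.0]
scene hood 
[... 320 characters left out ...]
per 0.68 [307.0, 216.0, 320.0, 225.0]
top stopper 0.48 [328.0, 226.0, 344.0, 239.0]
top small_stopper 0.63 [319.0, 274.0, 328.0, 276.0]
top small_stopper 0.57 [194.0, 256.0, 218.0, 276.0]
top small_stopper 0.19 [218.0, 149.0, 280.0, 159.0]
top flask 0.71 [193.0, 256.0, 216.0, 278.0]
top flask 0.6 [389.0, 193.0, 419.0, 217.0]
top flask 0.45 [59.0, 161.0, 165.0, 291.0]
top closed_flask_1 0.92 [199.0, 212.0, 226.0, 243.0]
top closed_flask_1 0.66 [154.0, 245.0, 186.0, 269.0]
top hood 0.75 [60.0, 160.0, 163.0, 288.0]
top hood 0.17 [144.0, 144.0, 199.0, 158.0]
top incubator 0.65 [61.0, 159.0, 268.0, 307.0]
top incubator 0.31 [173.0, 144.0, 200.0, 156.0]
top hood_tab 0.2 [58.0, 158.0, 268.0, 311.0]
```

View pics/scene0.png

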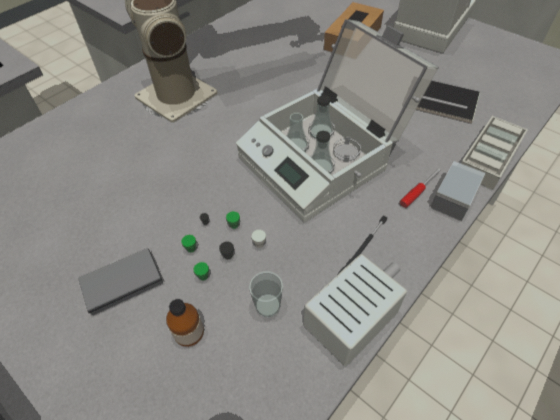

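View pics/top0.png

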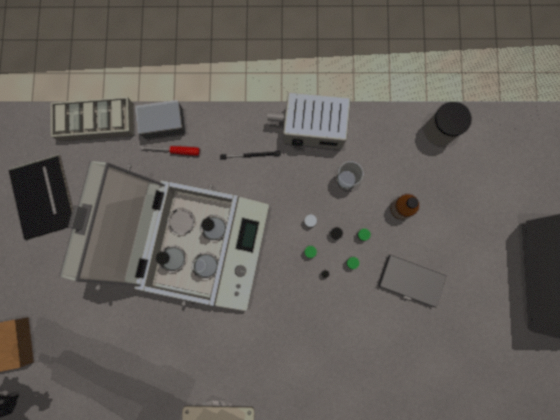

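```bash
cat > m.py <<'E'
from h import *
P={n:camera(n) for n in('scene','top')}
def dark(p,uv,r,thr):
    g=p['image'].max(2).astype(float);u,v=uv
    w=g[v-r:v+r+1,u-r:u+r+1]<thr; vv,uu=np.nonzero(w); return np.array([uu.mean()+u-r,vv.mean()+v-r]),w.sum()
def tri(obs):
    A=[];b=[]
    for n,uv in obs.items():
        p=P[n];R=p['view'][:3,:3];t=p['view'][:3,3];o=-R.T@t;d=R.T@np.linalg.inv(p['K'])@np.r_[uv,1.];d/=np.linalg.norm(d)
        M=np.eye(3)-np.outer(d,d);A.append(M);b.append(M@o)
    x=np.linalg.lstsq(np.vstack(A),np.hstack(b),rcond=None)[0]
    return x,[np.round(proj(P[n],x)[0]-uv,1).tolist() for n,uv in obs.items()]
E
python3 - <<'E'
from m import *
for n,uvs in {'top':[(336,233),(325,274)],'scene':[(227,250),(205,218)]}.items():
    for uv in uvs:
        c,a=dark(P[n],uv,9,60); print(n,uv,c,a,onplane(P[n],c,.02).round(4))
for n,uvs in {'top':[(208,222),(163,257)],'scene':[(323,101),(323,137)]}.items():
    for uv in uvs:
        c,a=dark(P[n],uv,8,60); print(n,'closed top',c,a,onplane(P[n],c,.146).round(4))
o=np.hstack([cv2.resize(P['top']['image'][150:320,50:280],None,fx=3.4,fy=3.4,interpolation=cv2.INTER_CUBIC)]);cv2.imwrite('pics/c1.png',o[:,:,::-1])
cv2.imwrite('pics/c2.png',cv2.resize(P['scene']['image'][10:220,230:450],None,fx=2.8,fy=2.8,interpolation=cv2.INTER_CUBIC)[:,:,::-1])
E
```

```text
top (336, 233) [335.49193548 233.59677419] 124 [ 0.5591 -0.3164  0.02  ]
top (325, 274) [324.39583333 274.0625    ] 48 [ 0.4481 -0.285   0.02  ]
scene (227, 250) [226.85889571 250.03680982] 163 [ 0.5595 -0.3145  0.02  ]
scene (205, 218) [204.4137931  218.53448276] 58 [ 0.4525 -0.2864  0.02  ]
top closed top [207.50819672 224.36065574] 122 [0.5713 0.0184 0.146 ]
top closed top [161.71812081 257.7852349 ] 149 [0.4869 0.131  0.146 ]
scene closed top [324.82142857  98.82142857] 140 [0.4877 0.1366 0.146 ]
scene closed top [322.6744186  137.08139535] 86 [0.5735 0.0164 0.146 ]
```

View pics/c1.png

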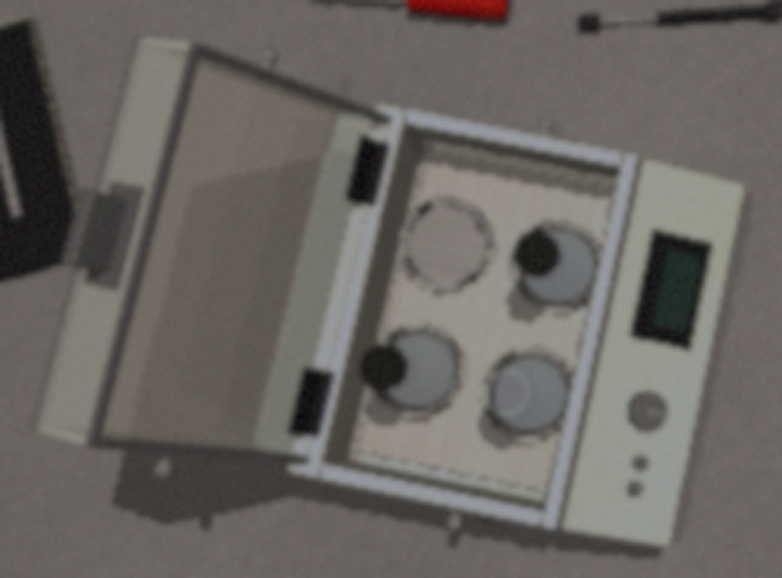

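View pics/c2.png

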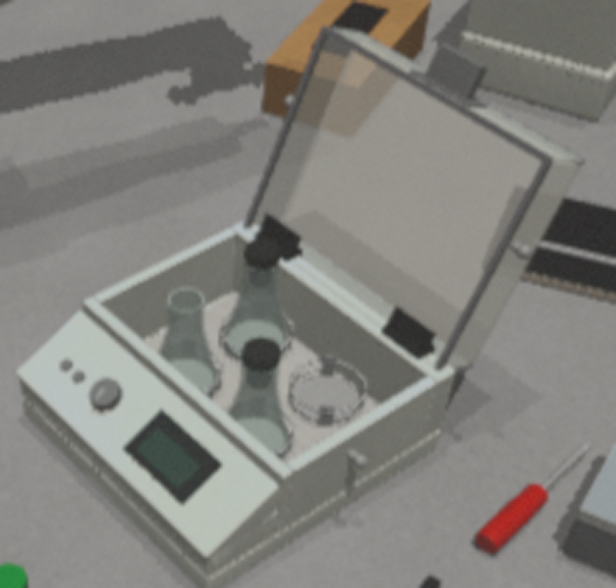

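Scene: big black stopper at top px (335,234), small at (324,274); the open flask is the near, deck-side one, with its rim at top px (201,265) and scene px (296,117); tab at top px (81,218).

>>> drive_tool(increments=[[[13,-36,0],[0,0,-4.4],1],[[13,-36,0],[0,0,-4.4],1],[[13,-36,0],[0,0,-4.4],1],[[13,-36,0],[0,0,-4.4],1],[[13,-36,0],[0,0,-4.4],1],[[13,-36,0],[0,0,-4.4],1],[[13,-36,0],[0,0,-4.4],1],[[13,-36,0],[0,0,-4.4],1]])

```text
clock: 1.57
eef_pos: [0.3015, 0.1698, 0.1954]
tool_rot: [0.49, 0.872, 0.0, 0.0]
ft_force: [0.8, 0.6, -0.4]
grip_width: 0.0849
grasp_force: 0.0
```

Run:
```python
from m import *
print('rim',tri({'top':np.array([201.5,264.7]),'scene':np.array([296.4,117.5])}))
for n,uv in(('top',[201.5,264.7]),('scene',[296.4,117.5])): print(onplane(P[n],uv,.14))
print('tab pred',[proj(P[n],[.574,.285,.292]) for n in P], tri({'top':np.array([80.9,217.6]),'scene':np.array([393.2,35.7])}))
o=get_obs();print(o['clock'],o['eef_pos'],o['tool_rot'],o['joint_pos'])
```

```text
rim (array([0.4724482 , 0.03383868, 0.14024477]), [[-0.8, -0.8], [-1.1, 0.2]])
[0.47045724 0.03177029 0.14      ]
[0.47396683 0.03645811 0.14      ]
tab pred [array([[393.63830899,  35.1887427 ]]), array([[ 77.11311923, 216.4399072 ]])] (array([0.57358903, 0.27807963, 0.2926955 ]), [[-0.9, -1.0], [-1.2, 0.3]])
1.6667 [0.30265626 0.16690875 0.19540201] [ 4.93065147e-01  8.69991967e-01 -2.82077700e-04  8.11718752e-04] [ 0.50562872 -0.06893599 -0.33798269  1.30138277 -0.00167906  1.5368477 ]
```

>>> drive_tool(increments=[[[18,-35,0],[0,0,-4.4],1],[[18,-35,0],[0,0,-4.4],1],[[18,-35,0],[0,0,-4.4],1],[[18,-35,0],[0,0,-4.4],1],[[18,-35,0],[0,0,-4.4],1],[[18,-35,0],[0,0,-4.4],1],[[18,-35,0],[0,0,-4.4],1],[[18,-35,0],[0,0,-4.4],1]])

```text
clock: 2.33
eef_pos: [0.4464, -0.1098, 0.1952]
tool_rot: [0.73, 0.683, 0.0, 0.0]
ft_force: [1.2, 0.4, 0.0]
grip_width: 0.0853
grasp_force: 0.0
```

>>> drive_tool(increments=[[[18,-35,0],[0,0,-4.4],1],[[18,-35,0],[0,0,-4.4],1],[[18,-35,0],[0,0,-4.4],1],[[18,-35,-20],[0,0,-4.4],1],[[18,-35,-20],[0,0,-4.4],1],[[18,-35,-20],[0,0,-4.4],1],[[0,0,-20],[0,0,0],1],[[0,0,0],[0,0,0],1]])

```text
clock: 3.0
eef_pos: [0.5484, -0.312, 0.1118]
tool_rot: [0.866, 0.499, -0.002, -0.004]
ft_force: [-0.5, 0.6, -1.4]
grip_width: 0.0856
grasp_force: 0.0
```

Run:
```python
from h import *
p=camera('wrist');save(p,'w1.png');print(get_obs()['eef_pos'],p['view'].round(3).tolist(),p['K'].round(1).tolist())
print(proj(p,[[.559,-.3155,.038],[.559,-.3155,0]]))
for r in silhouettes('stopper',p): print(r['conf'],r['bbox'])
```

```text
[ 0.54873404 -0.31122816  0.11460157] [[0.865, -0.502, -0.01, -0.63], [-0.477, -0.828, 0.294, -0.011], [-0.155, -0.25, -0.956, 0.307], [0.0, 0.0, 0.0, 1.0]] [[313.6, 0.0, 282.4], [0.0, 313.6, 209.8], [0.0, 0.0, 1.0]]
[[295.48905951 204.25750349]
 [294.2776843  193.23609281]]
0.9 [317.7, 250.5, 351.5, 293.7]
0.85 [179.2, 140.6, 225.7, 180.8]
0.77 [224.9, 260.2, 262.1, 301.6]
0.69 [271.2, 84.4, 316.0, 128.3]
0.62 [281.7, 183.0, 318.6, 222.0]
```

View pics/w1.png

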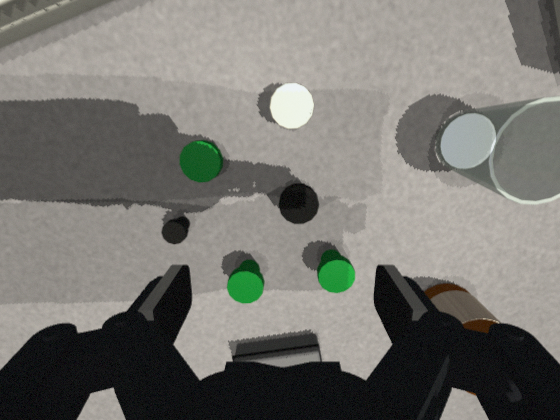

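The wrist view shows the big black stopper at px (298,203), with clear room for the fingers on both sides.

Run:
```python
from h import *
p=camera('wrist')
g=p['image'].max(2)[170:235,265:335]; n,l,s,c=cv2.connectedComponentsWithStats((g<45).astype(np.uint8))
for i in range(1,n):
    if s[i,4]>100: print(s[i],c[i]+[265,170])
for uv in([298.5,203],): print(onplane(p,uv,.038))
o=get_obs();print(o['eef_pos'],o['tool_rot'],o['clock'])
```

```text
[  13   13   39   40 1173] [296.68030691 202.89428815]
[ 0.56301885 -0.31681535  0.038     ]
[ 0.55065211 -0.31152242  0.11915876] [ 8.65809177e-01  5.00374292e-01  8.11769622e-05 -1.74393346e-04] 3.15
```

>>> drive_tool(increments=[[[11.5,-5,-20],[0,0,0],1],[[0,0,-22],[0,0,0],1],[[0,0,-22],[0,0,0],1],[[0,0,-20],[0,0,0],1],[[0,0,-12],[0,0,0],1],[[0,0,-6],[0,0,0],1],[[0,0,0],[0,0,0],1],[[0,0,0],[0,0,0],1]])

```text
clock: 3.82
eef_pos: [0.5631, -0.3175, 0.0187]
tool_rot: [0.866, 0.5, 0.001, 0.001]
ft_force: [-0.4, 0.2, 0.2]
grip_width: 0.0857
grasp_force: 0.0
```

Run:
```python
from h import *
p=camera('wrist');save(p,'w2.png');o=get_obs();print(o['eef_pos'],o['tool_rot'],o['ft_force'])
```

```text
[ 0.56335647 -0.31788833  0.01898447] [0.86601821 0.50000881 0.000975   0.00164096] [-0.41573349 -0.30031373  0.47822412]
```

View pics/w2.png

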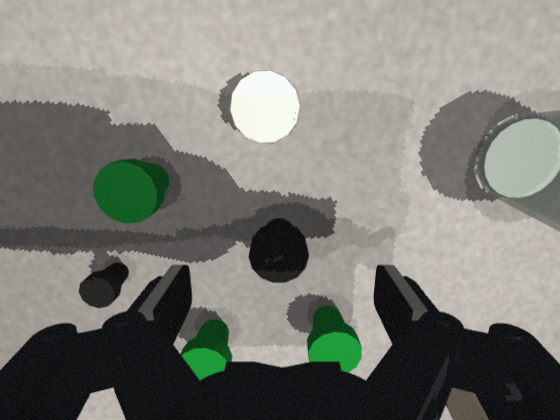

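Run:
```python
from h import *
p=camera('wrist');o=get_obs()
g=p['image'].max(2)[205:300,235:325]; n,l,s,c=cv2.connectedComponentsWithStats((g<40).astype(np.uint8))
for i in range(1,n):
    if s[i,4]>300: print(s[i]+[235,205,0,0,0],c[i]+[235,205])
for uv in([278.5,253],): print(onplane(p,uv,.038))
print(o['eef_pos'],proj(p,[o['eef_pos'],o['eef_pos']+[0,0,.019]]))
```

```text
[ 248  218   59   63 2798] [277.2491065  250.00285919]
[ 0.56236285 -0.31644277  0.038     ]
[ 0.56333541 -0.31809936  0.01891029] [[281.44217019 241.22379235]
 [281.4988146  254.48059975]]
```

The stopper's lip at px (278,250) is centred between the pads to within 2 mm. I'll close on it.

>>> drive_tool(increments=[[[-1,1.5,-3],[0,0,0],1],[[0,0,0],[0,0,0],0.3],[[0,0,0],[0,0,0],0.2],[[0,0,0],[0,0,0],0.2],[[0,0,0],[0,0,0],0.2],[[0,0,0],[0,0,0],0.2],[[0,0,0],[0,0,0],0.2],[[0,0,0],[0,0,0],0.2]])

```text
clock: 4.58
eef_pos: [0.5608, -0.3163, 0.0134]
tool_rot: [0.866, 0.5, -0.0, -0.0]
ft_force: [0.5, -0.5, 0.2]
grip_width: 0.0171
grasp_force: 0.0
```

>>> drive_tool(increments=[[[0,0,0],[0,0,0],0.2],[[0,0,0],[0,0,0],0.2],[[0,0,10],[0,0,0],0.2],[[0,0,25],[0,0,0],0.2],[[0,0,40],[0,0,0],0.2],[[0,0,40],[0,0,0],0.2],[[0,0,40],[0,0,0],0.2],[[0,0,25],[0,0,0],0.2]])

```text
clock: 5.25
eef_pos: [0.5622, -0.3169, 0.1997]
tool_rot: [0.866, 0.5, 0.002, 0.003]
ft_force: [1.4, -0.2, 0.4]
grip_width: 0.0168
grasp_force: 0.0
```

Run:
```python
from h import *
p=camera('wrist');save(p,'w3.png');o=get_obs();print(o['eef_pos'],o['tool_rot'],o['ft_force'],o['grip_width'],o['joint_pos'])
```

```text
[ 0.56409941 -0.31805513  0.20458351] [0.86621672 0.49961206 0.00382997 0.00645841] [ 0.46947385 -0.90201643  3.67028263] 0.0172830855580729 [-5.13406070e-01  5.31473009e-01  4.59104741e-01  1.48341065e+00
  1.57445128e-05  1.58185242e+00]
```

View pics/w3.png

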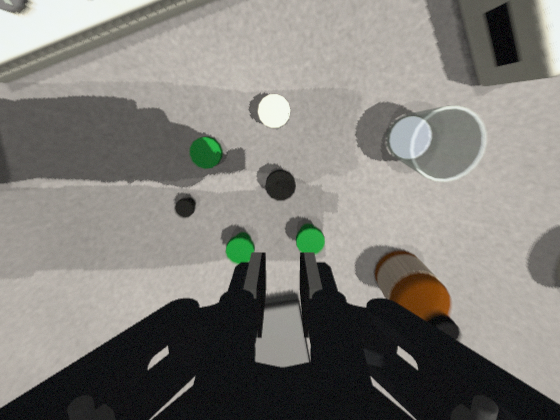

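Run:
```python
from m import *
w=camera('wrist');P['w']=w;o=get_obs()
g=w['image'].max(2)[160:210,255:310]; n,l,s,c=cv2.connectedComponentsWithStats((g<45).astype(np.uint8))
i=1+s[1:,4].argmax(); print(s[i]+[255,160,0,0,0]); uv=s[i,:2]+(s[i,2:4]-1)/2+[255,160]
print(onplane(w,uv,.038),o['eef_pos'],o['tool_rot'])
for n,q in(('top',(336,233)),('scene',(227,250))):
    c,a=dark(P[n],q,11,60);print(n,c,a,onplane(P[n],c,.02))
T=cv2.Rodrigues(np.zeros(3))[0]
from scipy.spatial.transform import Rotation as Ro
R=Ro.from_quat(o['tool_rot']).as_matrix();e=o['eef_pos']
print('tool x,y',R[:,0],R[:,1],proj(w,[e,e-R[:,2]*.019,e+R[:,0]*.02]))
```

```text
[265 169  28  31 610]
[ 0.56112095 -0.31557869  0.038     ] [ 0.56141291 -0.31651356  0.19525559] [8.66233802e-01 4.99636414e-01 7.93127046e-04 1.35092284e-03]
top [nan nan] 0 [nan nan nan]
scene [226.63905325 249.94674556] 169 [ 0.55894568 -0.31467519  0.02      ]
tool x,y [5.00725649e-01 8.65606044e-01 2.41264207e-05] [ 0.86560176 -0.50072326  0.00313298] [[278.91108163 239.22410425]
 [278.74854516 252.08596748]
 [278.80404164 208.57622327]]m.py:5: RuntimeWarning: Mean of empty slice.
  w=g[v-r:v+r+1,u-r:u+r+1]<thr; vv,uu=np.nonzero(w); return np.array([uu.mean()+u-r,vv.mean()+v-r]),w.sum()
  ret = ret.dtype.type(ret / rcount)
```

The fingers closed without touching and the stopper still stands at px (280,184). I'll check in the fixed cameras where the fingertips really are against the reported TCP.

Run:
```python
from m import *
e=get_obs()['eef_pos'];print(e)
out=[]
for n in('scene','top'):
    p=P[n];im=p['image'][:,:,::-1].copy();q=proj(p,[e,e+[0,0,.019],e+[0,0,.073]]);print(n,q.round(1).tolist())
    c=q[1].astype(int);x0=max(0,min(c[0]-65,430));y0=max(0,min(c[1]-75,270));k=6 if 0 else 3
    w=cv2.resize(im[y0:y0+150,x0:x0+130],None,fx=3,fy=3,interpolation=cv2.INTER_CUBIC)
    for a,col in zip(q,[(0,0,255),(0,255,0),(255,0,0)]): cv2.circle(w,tuple(int(v) for v in (a-[x0,y0])*3+1),3,col,-1)
    out.append(w)
cv2.imwrite('pics/chk.png',np.hstack(out))
```

```text
[ 0.56002982 -0.31572204  0.19223047]
scene [[216.7, 203.9], [215.4, 197.8], [211.5, 179.4]]
top [[342.7, 228.0], [343.7, 227.3], [346.6, 225.2]]
```

View pics/chk.png

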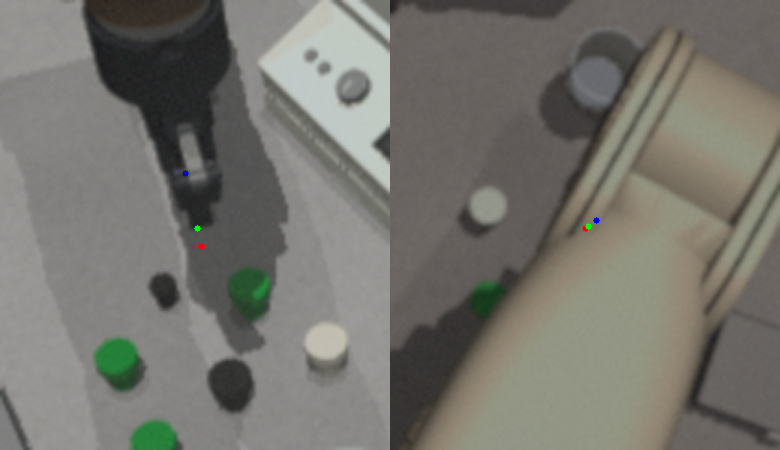

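The scene crop puts the fingertips at about (203,230), while the TCP is at (201,246). Allowing for the near finger's offset, the real tips sit about 36 mm behind the reported TCP, so the fingers closed above the stopper. I'll go deeper and watch the force.

>>> drive_tool(increments=[[[1,0,-20],[0,0,0],0.7],[[0,0,-35],[0,0,0],0.7],[[0,0,-40],[0,0,0],0.7],[[0,0,-40],[0,0,0],0.7],[[0,0,-28],[0,0,0],0.7],[[0,0,-12],[0,0,0],0.7],[[0,0,0],[0,0,0],0.7],[[0,0,0],[0,0,0],0.7]])

```text
clock: 6.22
eef_pos: [0.5601, -0.3152, 0.0161]
tool_rot: [0.866, 0.5, -0.001, -0.002]
ft_force: [0.3, -0.1, 0.6]
grip_width: 0.0593
grasp_force: 0.0
```

>>> drive_tool(increments=[[[0,0,-4],[0,0,0],0.7],[[0,0,-4],[0,0,0],0.7],[[0,0,-4],[0,0,0],0.7],[[0,0,0],[0,0,0],0.7]])

```text
clock: 6.55
eef_pos: [0.5619, -0.3162, 0.0065]
tool_rot: [0.866, 0.5, 0.0, 0.0]
ft_force: [-0.6, 0.7, 0.4]
grip_width: 0.06
grasp_force: 0.0
```

>>> drive_tool(increments=[[[0,0,-4],[0,0,0],0.7],[[0,0,-4],[0,0,0],0.7],[[0,0,-4],[0,0,0],0.7],[[0,0,0],[0,0,0],0.7]])

```text
clock: 6.88
eef_pos: [0.5611, -0.3158, -0.0066]
tool_rot: [0.866, 0.5, -0.0, -0.001]
ft_force: [-0.3, -0.2, -0.1]
grip_width: 0.0597
grasp_force: 0.0
```

>>> drive_tool(increments=[[[0,0,-4],[0,0,0],0.7],[[0,0,-4],[0,0,0],0.7],[[0,0,0],[0,0,0],0.7]])

```text
clock: 7.13
eef_pos: [0.5612, -0.3158, -0.0146]
tool_rot: [0.866, 0.5, -0.0, -0.001]
ft_force: [0.6, 0.2, -0.0]
grip_width: 0.0594
grasp_force: 0.0
```

>>> drive_tool(increments=[[[0,0,0],[0,0,0],0.3],[[0,0,0],[0,0,0],0.3],[[0,0,0],[0,0,0],0.3],[[0,0,0],[0,0,0],0.3],[[0,0,0],[0,0,0],0.3],[[0,0,0],[0,0,0],0.3]])

```text
clock: 7.63
eef_pos: [0.5622, -0.3164, -0.0131]
tool_rot: [0.866, 0.5, 0.0, 0.0]
ft_force: [0.3, 0.3, 1.9]
grip_width: 0.0303
grasp_force: 59.3
```

>>> drive_tool(increments=[[[0,0,5],[0,0,0],0.3],[[0,0,15],[0,0,0],0.3],[[0,0,30],[0,0,0],0.3],[[0,0,40],[0,0,0],0.3],[[0,0,40],[0,0,0],0.3],[[0,0,30],[0,0,0],0.3],[[0,0,20],[0,0,0],0.3],[[0,0,0],[0,0,0],0.3]])

```text
clock: 8.3
eef_pos: [0.5646, -0.3178, 0.1733]
tool_rot: [0.866, 0.5, 0.003, 0.005]
ft_force: [-0.2, -0.9, 1.0]
grip_width: 0.031
grasp_force: 59.4
```

>>> drive_tool(increments=[[[-5,20,0],[0,0,2],0.3],[[-9,34,0],[0,0,3.5],0.3],[[-9,34,0],[0,0,3.5],0.3],[[-9,34,0],[0,0,3.5],0.3],[[-9,34,0],[0,0,3.5],0.3],[[-9,34,0],[0,0,3.5],0.3],[[-9,34,0],[0,0,3.5],0.3],[[-9,34,0],[0,0,3.5],0.3]])

```text
clock: 8.97
eef_pos: [0.4923, -0.0567, 0.1655]
tool_rot: [0.728, 0.686, -0.001, -0.001]
ft_force: [0.7, 1.3, -0.3]
grip_width: 0.0305
grasp_force: 59.5
```

>>> drive_tool(increments=[[[-9,30,0],[0,0,3.5],0.3],[[-8,20,0],[0,0,3.5],0.3],[[-2,5,0],[0,0,0],0.3],[[0,0,0],[0,0,0],0.3],[[0,0,0],[0,0,0],0.3]])

```text
clock: 9.38
eef_pos: [0.4748, -0.0035, 0.1661]
tool_rot: [0.686, 0.728, -0.0, 0.0]
ft_force: [0.7, -0.3, -1.2]
grip_width: 0.0307
grasp_force: 59.5
```

Run:
```python
from m import *
p=camera('wrist');P['w']=p
o=get_obs();e=o['eef_pos'];print(o['clock'],e,o['tool_rot'],o['grip_width'],o['grasp_force'])
print('rim pred',proj(p,[.4725,.035,.14]),'tcp',proj(p,[e]))
a=p['image'][120:400,130:430];b=P['scene']['image'][60:200,225:375]
s=lambda i,h:cv2.resize(i,None,fx=h/i.shape[0],fy=h/i.shape[0],interpolation=cv2.INTER_CUBIC)
cv2.imwrite('pics/cmp.png',np.hstack([s(a,370),s(b,370)])[:,:,::-1])
```

```text
9.5333 [ 0.4752051  -0.00430787  0.16623272] [ 6.86302000e-01  7.27316669e-01 -1.60505352e-04  4.59131616e-05] 0.030361944503232756 59.46506202220917
rim pred [[280.80826178 169.62176144]] tcp [[281.36098267 240.51952711]]
```

View pics/cmp.png

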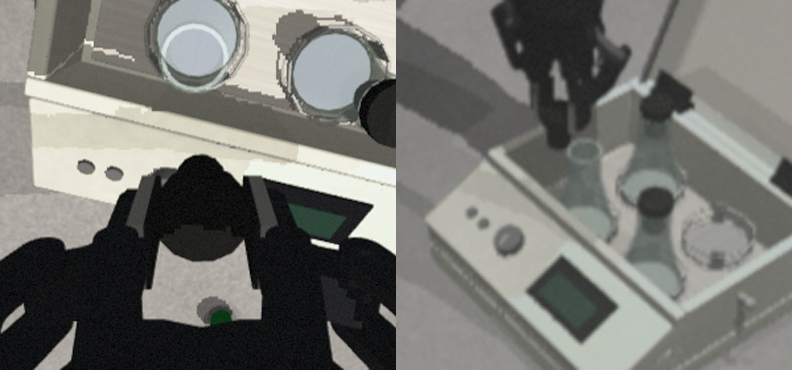

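The wrist crop shows the stopper held upright in the pads. The flask rim ring is at crop (194,58), i.e. px (277,164). I'll refine the rim position.

```bash
cat > rim.py <<'E'
from h import *
from scipy.optimize import minimize
p=camera('wrist');o=get_obs();e=o['eef_pos']
g=cv2.GaussianBlur(cv2.cvtColor(p['image'],cv2.COLOR_RGB2GRAY).astype(np.float32),(0,0),1.2)
t=np.linspace(0,2*np.pi,90)
def cost(c,r):
    q=proj(p,np.c_[c[0]+r*np.cos(t),c[1]+r*np.sin(t),np.full(90,.14)]).astype(np.float32)
    return -np.median(cv2.remap(g,q[:,:1],q[:,1:],cv2.INTER_LINEAR))
c0=onplane(p,[277,164],.14) if len(__import__('sys').argv)<2 else np.array([float(v) for v in __import__('sys').argv[1:3]])
best=[]
for r in(.0155,.016,.0165,.017):
    b=min((cost((c0[0]+a,c0[1]+d),r),c0[0]+a,c0[1]+d) for a in np.arange(-.008,.0081,.0005) for d in np.arange(-.008,.0081,.0005))
    print(r,np.round(b,4))
print('c0',c0.round(4),'tcp',e.round(4),o['tool_rot'].round(4),o['clock'],o['ft_force'].round(1))
E
python3 rim.py
```

```text
0.0155 [-2.047011e+02  4.698000e-01  3.950000e-02]
0.016 [-1.935038e+02  4.698000e-01  3.950000e-02]
0.0165 [-1.878812e+02  4.778000e-01  3.550000e-02]
0.017 [-1.862058e+02  4.778000e-01  3.550000e-02]
c0 [0.4698 0.0385 0.14  ] tcp [ 0.4752 -0.0043  0.1662] [ 6.863e-01  7.273e-01 -2.000e-04 -0.000e+00] 9.5833 [ 0.3 -0.3 -0.9]
```

>>> drive_tool(increments=[[[-1,10,0],[0,0,0],0.3],[[-2,20,0],[0,0,0],0.3],[[-2,13,0],[0,0,0],0.3],[[0,0,0],[0,0,0],0.3],[[0,0,0],[0,0,0],0.3],[[0,0,0],[0,0,0],0.3]])

```text
clock: 10.08
eef_pos: [0.4699, 0.0395, 0.1664]
tool_rot: [0.686, 0.728, -0.0, 0.0]
ft_force: [-0.4, 0.4, -0.5]
grip_width: 0.0308
grasp_force: 59.5
```

```bash
python3 rim.py .470 .039
python3 - <<'E'
from m import *
e=get_obs()['eef_pos']
a=cv2.resize(P['scene']['image'][80:160,260:340],None,fx=5,fy=5,interpolation=cv2.INTER_CUBIC)
p=camera('wrist');b=p['image'][110:330,190:370]
cv2.imwrite('pics/over.png',np.hstack([a,cv2.resize(b,(327,400))])[:,:,::-1])
E
```

```text
0.0155 [-1.663051e+02  4.780000e-01  4.700000e-02]
0.016 [-1.65102e+02  4.78000e-01  4.70000e-02]
0.0165 [-1.666747e+02  4.780000e-01  4.650000e-02]
0.017 [-1.661182e+02  4.775000e-01  4.650000e-02]
c0 [0.47  0.039] tcp [0.47   0.0394 0.1664] [ 6.857e-01  7.279e-01 -1.000e-04  1.000e-04] 10.1333 [-0.1 -0.5  0.1]
```

View pics/over.png

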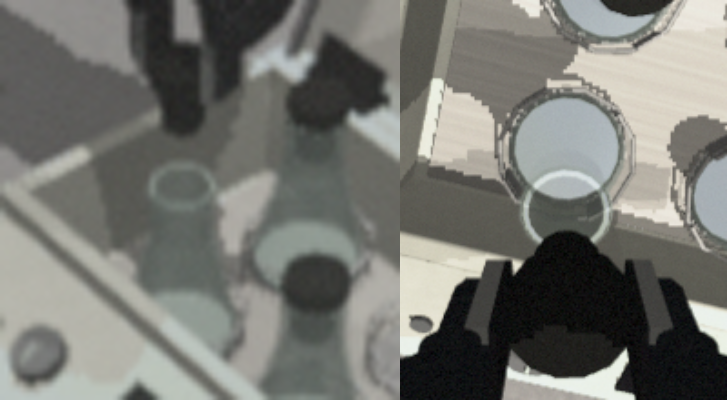

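The last view shows the rim at wrist px (281,227) and scene px (296,117), with the stopper directly above it.

Run:
```python
from m import *
w=camera('wrist');e=get_obs()['eef_pos'];print(e)
print('rim wrist',onplane(w,[281.3,226.6],.14),'narrow end proj',proj(w,[e+[0,0,.013]]))
print('scene rim',onplane(P['scene'],[296.4,116.8],.14),'stopper bottom', onplane(P['scene'],[296.4,104],.179),proj(P['scene'],[e+[0,0,.013],e+[0,0,-.026]]))
```

```text
[0.46990359 0.03945042 0.16650071]
rim wrist [0.46985729 0.03864197 0.14      ] narrow end proj [[281.24829902 248.97787985]]
scene rim [0.47222062 0.03854964 0.14      ] stopper bottom [0.47058684 0.03983374 0.179     ] [[296.09242134 103.80059315]
 [295.93222497 116.08802121]]
```

>>> drive_tool(increments=[[[1,-1,-10],[0,0,0],0.3],[[0,0,-12],[0,0,0],0.3],[[0,0,-8],[0,0,0],0.3],[[0,0,-6],[0,0,0],0.3],[[0,0,-5],[0,0,0],0.3],[[0,0,0],[0,0,0],0.3]])

```text
clock: 10.93
eef_pos: [0.47, 0.0387, 0.1242]
tool_rot: [0.686, 0.728, -0.001, -0.001]
ft_force: [-0.6, -0.5, -0.2]
grip_width: 0.0304
grasp_force: 59.5
```

>>> drive_tool(increments=[[[0,0,-5],[0,0,0],0.3],[[0,0,-5],[0,0,0],0.3],[[0,0,-5],[0,0,0],0.3],[[0,0,0],[0,0,0],0.3],[[0,0,0],[0,0,0],0.3]])

```text
clock: 11.35
eef_pos: [0.4705, 0.0388, 0.1102]
tool_rot: [0.685, 0.728, -0.0, -0.0]
ft_force: [0.2, 0.4, 0.2]
grip_width: 0.0303
grasp_force: 59.5
```

>>> drive_tool(increments=[[[0,0,-3],[0,0,0],0.3],[[0,0,-2],[0,0,0],0.3],[[0,0,-1],[0,0,0],0.3],[[0,0,0],[0,0,0],0.3],[[0,0,0],[0,0,0],0.3]])

```text
clock: 11.77
eef_pos: [0.4708, 0.0388, 0.1045]
tool_rot: [0.685, 0.728, -0.0, -0.0]
ft_force: [-0.4, 0.5, -1.2]
grip_width: 0.0308
grasp_force: 59.5
```

>>> drive_tool(increments=[[[0,0,-1],[0,0,0],0.3],[[0,0,-1],[0,0,0],0.3],[[0,0,0],[0,0,0],0.3],[[0,0,0],[0,0,0],0.3]])

```text
clock: 12.1
eef_pos: [0.4709, 0.0393, 0.1036]
tool_rot: [0.685, 0.728, 0.001, -0.0]
ft_force: [-2.9, 2.0, 7.1]
grip_width: 0.0303
grasp_force: 63.1
```

>>> drive_tool(increments=[[[0,0,1],[0,0,0],0.3],[[0,0,0],[0,0,0],0.45],[[0,0,0],[0,0,0],0.55],[[0,0,0],[0,0,0],0.65],[[0,0,0],[0,0,0],0.65],[[0,0,0],[0,0,0],0.65],[[0,0,30],[0,0,0],0.65],[[0,0,20],[0,0,0],0.65]])

```text
clock: 12.77
eef_pos: [0.4701, 0.0387, 0.1538]
tool_rot: [0.686, 0.728, -0.001, -0.001]
ft_force: [1.6, -0.3, 0.7]
grip_width: 0.0556
grasp_force: 0.0
```

>>> drive_tool(increments=[[[0,0,20],[0,0,0],0.65],[[0,0,20],[0,0,0],0.65],[[0,0,0],[0,0,0],0.65],[[0,0,0],[0,0,0],0.65]])

```text
clock: 13.1
eef_pos: [0.4718, 0.0388, 0.1944]
tool_rot: [0.686, 0.728, 0.001, 0.001]
ft_force: [-0.2, 0.5, 0.1]
grip_width: 0.0554
grasp_force: 0.0
```

Run:
```python
from m import *
w=camera('wrist');e=get_obs()['eef_pos'];print(e)
def comps(p,x0,y0,x1,y1,th):
    g=p['image'].max(2)[y0:y1,x0:x1]; n,l,s,c=cv2.connectedComponentsWithStats((g<th).astype(np.uint8))
    for i in range(1,n):
        if s[i,4]>60: print(s[i]+[x0,y0,0,0,0],(c[i]+[x0,y0]).round(1))
print('wrist pred',proj(w,[[.4705,.039,.152],[.4875,.039,.152],[.4705,.056,.152],[.4705,.022,.152]])); comps(w,200,120,360,320,45)
print('scene pred',proj(P['scene'],[[.4705,.039,.152],[.4705,.039,.14]])); comps(P['scene'],282,95,312,130,60)
for q in('stopper','flask'):
    for n in('scene','top'):
        for r in silhouettes(q,P[n])[:6]: print(q,n,round(r['conf'],2),r['bbox'])
    for r in silhouettes(q,w)[:6]: print(q,'w',round(r['conf'],2),r['bbox'])
```

```text
[0.4699259  0.03870636 0.19219216]
wrist pred [[281.94405333 218.77476238]
 [304.88103145 220.09480728]
 [283.34938889 196.54184049]
 [280.59804143 240.06916247]]
[ 259  194   45   45 1556] [280.9 216.5]
[ 200  257   27   63 1050] [214.3 293.1]
[ 307  256   53   64 1487] [339.9 292.9]
scene pred [[296.04509808 112.72252512]
 [295.99620506 116.42787733]]
[290 110  13  10 105] [296.2 114.4]
stopper scene 0.71 [255.4, 228.6, 264.1, 249.8]
stopper scene 0.66 [181.7, 233.5, 196.1, 252.2]
stopper scene 0.62 [227.3, 214.5, 241.5, 232.5]
stopper scene 0.6 [289.4, 108.7, 305.7, 122.2]
stopper scene 0.53 [190.3, 261.6, 207.4, 281.8]
stopper scene 0.25 [312.4, 132.1, 332.0, 171.6]
stopper top 0.62 [305.4, 215.7, 319.1, 228.4]
stopper top 0.55 [345.5, 254.7, 360.0, 269.3]
stopper top 0.53 [360.2, 230.4, 372.8, 238.6]
stopper top 0.52 [305.3, 242.4, 318.5, 256.7]
stopper w 0.97 [256.6, 193.7, 303.6, 240.2]
flask scene 0.68 [288.2, 119.5, 302.9, 147.4]
flask scene 0.56 [235.9, 17.1, 439.7, 221.0]
flask top 0.65 [198.3, 257.4, 216.5, 275.0]
flask w 0.6 [251.9, 155.5, 313.7, 207.3]
flask w 0.37 [271.0, 0.0, 560.0, 93.7]
```

>>> drive_tool(increments=[[[0,0,-10],[0,0,0],0],[[0,0,-10],[0,0,0],0],[[0,0,-10],[0,0,0],0],[[0,0,-10],[0,0,0],0],[[0,0,-10],[0,0,0],0],[[0,0,-6],[0,0,0],0],[[0,0,-3],[0,0,0],0],[[0,0,0],[0,0,0],0]])

```text
clock: 14.22
eef_pos: [0.4703, 0.0388, 0.1338]
tool_rot: [0.685, 0.728, -0.001, -0.0]
ft_force: [0.5, -0.5, -0.1]
grip_width: 0.0
grasp_force: 0.0
```

>>> drive_tool(increments=[[[0,0,-3],[0,0,0],0],[[0,0,-3],[0,0,0],0],[[0,0,-2],[0,0,0],0],[[0,0,0],[0,0,0],0]])

```text
clock: 14.55
eef_pos: [0.4707, 0.0388, 0.1262]
tool_rot: [0.686, 0.728, -0.0, -0.0]
ft_force: [-0.7, 0.6, -0.1]
grip_width: -0.0001
grasp_force: 0.0
```

>>> drive_tool(increments=[[[0,0,-2],[0,0,0],0],[[0,0,-2],[0,0,0],0],[[0,0,0],[0,0,0],0]])

```text
clock: 14.8
eef_pos: [0.4706, 0.0388, 0.1222]
tool_rot: [0.686, 0.728, -0.0, -0.0]
ft_force: [0.5, -0.6, -0.6]
grip_width: -0.0001
grasp_force: 0.0
```

>>> drive_tool(increments=[[[0,0,-2],[0,0,0],0],[[0,0,-1],[0,0,0],0],[[0,0,0],[0,0,0],0]])

```text
clock: 15.05
eef_pos: [0.4706, 0.0388, 0.1192]
tool_rot: [0.686, 0.728, -0.0, -0.0]
ft_force: [0.2, 0.1, -0.6]
grip_width: 0.0002
grasp_force: 0.0
```

>>> drive_tool(increments=[[[0,0,-1],[0,0,0],0],[[0,0,-1],[0,0,0],0],[[0,0,0],[0,0,0],0]])

```text
clock: 15.3
eef_pos: [0.4707, 0.0388, 0.1173]
tool_rot: [0.686, 0.728, -0.0, -0.0]
ft_force: [-0.0, -0.2, 0.5]
grip_width: 0.0001
grasp_force: 0.0
```

>>> drive_tool(increments=[[[0,0,-1],[0,0,0],0],[[0,0,-1],[0,0,0],0],[[0,0,0],[0,0,0],0]])

```text
clock: 15.55
eef_pos: [0.4711, 0.0388, 0.1158]
tool_rot: [0.686, 0.728, 0.0, 0.0]
ft_force: [-0.7, -0.6, 3.2]
grip_width: -0.0
grasp_force: 1.6
```

The stopper lip meets the shut fingertips at TCP z ≈ 0.116, which matches it being home. I'll press lightly, then lift and go to the hood.

>>> drive_tool(increments=[[[0,0,-1],[0,0,0],0],[[0,0,0],[0,0,0],0],[[0,0,0],[0,0,0],0]])

```text
clock: 15.8
eef_pos: [0.4715, 0.0389, 0.1159]
tool_rot: [0.685, 0.728, 0.001, 0.001]
ft_force: [-2.2, 0.1, 8.6]
grip_width: 0.0
grasp_force: 4.2
```

>>> drive_tool(increments=[[[0,0,15],[0,0,0],0],[[0,0,30],[0,0,0],0],[[0,0,40],[0,0,7],0.6],[[0,0,40],[0,0,7],0.6],[[0,0,40],[0,0,7],0.6],[[0,0,40],[0,0,7],0.6],[[0,0,30],[0,0,7],0.6],[[0,0,0],[0,0,7],0.6]])

```text
clock: 16.47
eef_pos: [0.4733, 0.039, 0.3564]
tool_rot: [0.376, 0.927, 0.003, 0.005]
ft_force: [-0.4, 0.1, 0.7]
grip_width: 0.0518
grasp_force: 0.0
```

Run:
```python
from m import *
w=camera('wrist');o=get_obs();print(o['eef_pos'],o['tool_rot'],o['joint_pos'],o['clock'])
X=[[.4705,.039,.152]]
print('pred',proj(w,X),[(r['conf'],r['bbox']) for r in silhouettes('stopper',w)])
# tilt check: lip top ellipse / closed lips in scene
p=P['scene']
for c in((.4705,.039),(.5724,.0172),(.4875,.134)):
    q=proj(p,[c+(.152,)])[0].round().astype(int);g=p['image'].max(2)[q[1]-9:q[1]+14,q[0]-12:q[0]+13]
    n,l,s,cc=cv2.connectedComponentsWithStats((g<60).astype(np.uint8));i=1+s[1:,4].argmax();print(proj(p,[c+(.152,)])[0].round(1),s[i]+[q[0]-12,q[1]-9,0,0,0])
```

```text
[0.47096629 0.03880595 0.34936127] [3.80409324e-01 9.24818208e-01 7.88086551e-05 1.51202246e-04] [8.22087727e-02 1.75654747e-01 3.19571290e-01 1.71437187e+00
 2.73710286e-06 8.62686495e-01] 16.6167
pred [[281.10947961 175.86526453]] [(0.61, [267.2, 161.1, 291.6, 192.3]), (0.53, [175.8, 277.9, 191.7, 295.7]), (0.43, [225.9, 315.2, 230.4, 323.4])]
[296.  112.7] [291 110  12  10  99]
[322.7 134.8] [317 132  12  10  97]
[324.3  97.4] [318  88  19  18 205]
```

>>> drive_tool(increments=[[[13.5,33.6,0],[0,0,6.5],0.6],[[13.5,33.6,0],[0,0,6.5],0.6],[[13.5,33.6,0],[0,0,6.5],0.6],[[13.5,33.6,0],[0,0,6.5],0.6],[[13.5,33.6,0],[0,0,6.5],0.6],[[13.5,33.6,0],[0,0,0],0.6],[[13.5,33.6,0],[0,0,0],0.6],[[13.5,33.6,0],[0,0,0],0.6]])

```text
clock: 17.33
eef_pos: [0.5785, 0.3089, 0.3475]
tool_rot: [0.106, 0.994, -0.001, -0.001]
ft_force: [1.9, -0.0, 1.6]
grip_width: 0.0511
grasp_force: 0.0
```

>>> drive_tool(increments=[[[0,0,0],[-6,1.3,0],0.6],[[0,0,0],[-6,1.3,0],0.6],[[0,0,0],[-6,1.3,0],0.6],[[0,0,0],[-6,1.3,0],0.6],[[0,0,0],[0,0,0],0.6],[[0,0,0],[0,0,0],0.6]])

```text
clock: 17.83
eef_pos: [0.5929, 0.3029, 0.285]
tool_rot: [0.095, 0.982, -0.165, 0.016]
ft_force: [-0.9, 0.2, 0.2]
grip_width: 0.0514
grasp_force: 0.0
```

```bash
cat > hood.py <<'E'
from m import *
from scipy.spatial.transform import Rotation as Ro
H=np.array([.5505,.1724,.110]);ix=np.array([.208,.978,0]);iy=np.array([-.978,.208,0]);iz=np.array([0,0,1.])
def frame(th): return -np.cos(th)*ix+np.sin(th)*iz, np.sin(th)*ix+np.cos(th)*iz
def target(th,s=.172):
    e,n=frame(th); return H+s*e+.0275*n, np.c_[np.cross(n,-e),n,-e]
def err(th,s=.172):
    o=get_obs();t,R=target(th,s);Rc=Ro.from_quat(o['tool_rot']).as_matrix()
    if Rc[:,1]@R[:,1]<0: R=R*[-1,-1,1]
    print('pos err mm',((t-o['eef_pos'])*1e3).round(1),'rot err deg',np.degrees(Ro.from_matrix(R@Rc.T).as_rotvec()).round(1),'q',o['joint_pos'].round(2),'F',o['ft_force'].round(1),'w',round(float(o['grip_width']),4),'gf',round(float(o['grasp_force']),1),'t',o['clock'])
E
python3 - <<'E'
from hood import *
err(2.0,.272)
w=camera('wrist');e,n=frame(2.0)
tab=H+.213*e+.0275*n
cor=[tab+.016*e+k*.025*iy+m*.006*n for k in(-1,1) for m in(-1,1)]
print('tab pred',proj(w,[tab]+cor).round(0).tolist())
for q in('hood_tab','hood'): print([(r['conf'],r['bbox'],r['region'].sum()) for r in silhouettes(q,w)])
g=w['image'];print([g[int(v),int(u)].tolist() for u,v in proj(w,[tab+.016*e,tab+.016*e+.035*iy,tab+.016*e+.02*n]) if 0<v<420 and 0<u<560])
E
```

```text
pos err mm [-15.    6.   54.7] rot err deg [-5.3  5.2 -1.6] q [ 0.61  0.88  1.28  2.15 -0.27  0.83] F [-0.8 -0.1 -0.5] w 0.0513 gf 0.0 t 17.9333
tab pred [[248.0, 212.0], [240.0, 262.0], [260.0, 261.0], [235.0, 180.0], [258.0, 180.0]]
[(0.88, [180.7, 0.0, 292.8, 360.9], np.int64(31469)), (0.46, [293.4, 281.1, 326.1, 284.9], np.int64(118)), (0.45, [141.0, 271.2, 195.8, 282.6], np.int64(282))]
[(0.7, [178.7, 0.0, 290.9, 360.8], np.int64(31755)), (0.61, [145.3, 84.4, 191.7, 119.0], np.int64(1281))]
[[120, 119, 116], [88, 88, 83], [208, 213, 198]]
```

Pinching the tab along the hood's tilt drives joints 3 and 4 to their limits. I'll grip the tab across its 50 mm width instead, with the tool vertical. First I back up, untilt and turn.

>>> drive_tool(increments=[[[0,10,30],[5,-1,0],0.6],[[0,0,40],[6,-1.3,0],0.6],[[0,0,20],[6,-1.3,0],1],[[0,0,0],[0,0,-7],1],[[0,0,0],[0,0,-7],1],[[0,0,0],[0,0,-7],1],[[0,0,0],[0,0,-7],1],[[0,0,0],[0,0,0],1]])

```text
clock: 18.75
eef_pos: [0.5815, 0.305, 0.383]
tool_rot: [0.342, 0.939, -0.023, 0.029]
ft_force: [0.3, 0.5, -0.3]
grip_width: 0.0855
grasp_force: 0.0
```

```bash
cat >> hood.py <<'E'
def errB(th,dz=-.045):
    e,n=frame(th);tab=H+.213*e+.0275*n;t=tab+[0,0,dz]
    R=np.c_[np.cross(-iy,-iz),-iy,-iz]
    o=get_obs();Rc=Ro.from_quat(o['tool_rot']).as_matrix()
    print('tab',tab.round(4),'tcp',o['eef_pos'].round(4),'pos err mm',((t-o['eef_pos'])*1e3).round(1),'rot err deg',np.degrees(Ro.from_matrix(R@Rc.T).as_rotvec()).round(1),'q',o['joint_pos'].round(2),'F',o['ft_force'].round(1),'w',round(float(o['grip_width']),4),'gf',round(float(o['grasp_force']),1),'t',o['clock'])
E
python3 -c "
from hood import *
errB(2.0)"
```

```text
tab [0.5741 0.2835 0.2922] tcp [0.582  0.3056 0.3832] pos err mm [  -7.8  -22.1 -136. ] rot err deg [  4.4   0.2 -62.2] q [ 0.52  0.72  1.28  2.12 -0.07  1.22] F [0.3 0.1 0.1] w 0.0858 gf 0.0 t 18.85
```

>>> drive_tool(increments=[[[-4,-10,-20],[0,0,-6.9],1],[[-4,-12,-13],[0,0,-6.9],1],[[0,0,0],[2,0,-6.9],1],[[0,0,0],[2,0,-6.9],1],[[0,0,0],[0,0,-6.9],1],[[0,0,0],[0,0,-6.9],1],[[0,0,0],[0,0,-6.9],1],[[0,0,0],[0,0,-6.9],1]])

```text
clock: 19.52
eef_pos: [0.5747, 0.2852, 0.3523]
tool_rot: [0.735, 0.678, 0.002, 0.007]
ft_force: [0.4, -0.4, 0.2]
grip_width: 0.0852
grasp_force: 0.0
```

>>> drive_tool(increments=[[[0,0,0],[0,0,-6.9],1],[[0,0,0],[0,0,0],1],[[0,0,0],[0,0,0],1]])

```text
clock: 19.77
eef_pos: [0.5746, 0.2854, 0.3517]
tool_rot: [0.772, 0.636, 0.001, 0.007]
ft_force: [-0.2, 0.8, -0.5]
grip_width: 0.0856
grasp_force: 0.0
```

Run:
```python
from hood import *
errB(2.0)
w=camera('wrist');e,n=frame(2.0);tab=H+.213*e+.0275*n
print('tab pred',proj(w,[tab+.016*e]+[tab+.016*e+k*.025*iy+m*.006*n for k in(-1,1) for m in(-1,1)]).round(0).tolist(),'free edge',proj(w,[H+.2*e+k*.13*iy+.0275*n for k in(-1,1)]).round(0).tolist())
for q in('hood_tab',): print([(r['conf'],r['bbox'],r['region'].sum()) for r in silhouettes(q,w)])
u,v=proj(w,[tab+.01*e])[0].astype(int)
g=w['image'].mean(2).astype(int)
print('cols',u-100,g[v,u-100:u+100:4].tolist()); print('rows',v-60,g[v-60:v+60:4,u].tolist())
cv2.imwrite('pics/w9.png',w['image'][:,:,::-1])
```

```text
tab [0.5741 0.2835 0.2922] tcp [0.5744 0.2854 0.3512] pos err mm [  -0.3   -1.8 -104. ] rot err deg [ 0.6  0.5 -0.9] q [ 0.47  0.59  0.94  1.92 -0.01  2.23] F [-0.1 -0.  -0.8] w 0.0857 gf 0.0 t 19.8667
tab pred [[281.0, 211.0], [314.0, 219.0], [314.0, 204.0], [247.0, 219.0], [248.0, 203.0]] free edge [[434.0, 217.0], [124.0, 213.0]]
[(0.95, [115.4, 181.0, 439.8, 253.8], np.int64(21805))]
cols 180 [182, 193, 195, 201, 203, 202, 206, 202, 204, 203, 206, 204, 202, 204, 129, 102, 53, 103, 102, 99, 97, 100, 101, 98, 99, 98, 99, 100, 100, 100, 100, 102, 100, 99, 98, 204, 204, 205, 204, 206, 207, 203, 201, 203, 200, 202, 201, 193, 184, 177]
rows 152 [82, 82, 83, 66, 57, 59, 62, 57, 41, 124, 203, 200, 88, 57, 91, 98, 105, 103, 83, 100, 101, 216, 210, 170, 103, 230, 225, 229, 226, 228]
```

The numbers confirm it: tab seen at cols 240–318 (predicted 247–314) and hood at cols 115–440, so the pose agrees within about 2 mm. Descending with the fingers straddling the tab.

>>> drive_tool(increments=[[[0,-2,-25],[0,0,0],1],[[0,0,-30],[0,0,0],1],[[0,0,-20],[0,0,0],1],[[0,0,-12],[0,0,0],1],[[0,0,-8],[0,0,0],1],[[0,0,-5],[0,0,0],1],[[0,0,-4],[0,0,0],1],[[0,0,0],[0,0,0],1]])

```text
clock: 20.63
eef_pos: [0.5744, 0.2835, 0.2464]
tool_rot: [0.773, 0.634, -0.0, 0.007]
ft_force: [0.4, 0.7, 0.4]
grip_width: 0.0853
grasp_force: 0.0
```

>>> drive_tool(increments=[[[0,0,0],[0,0,0],0.7],[[0,0,0],[0,0,0],0.5],[[0,0,0],[0,0,0],0.5],[[0,0,0],[0,0,0],0.5],[[0,0,0],[0,0,0],0.5]])

```text
clock: 21.05
eef_pos: [0.5713, 0.2846, 0.2482]
tool_rot: [0.773, 0.635, -0.001, 0.005]
ft_force: [-9.6, 0.1, 6.4]
grip_width: 0.0489
grasp_force: 65.4
```

```bash
python3 -c "
from hood import *
errB(2.0);errB(1.178)
for th in np.linspace(2,1.178,13): e,n=frame(th);print(((.213*e+.0275*n)*1e3).round(1))"
```

```text
tab [0.5741 0.2835 0.2922] tcp [0.5713 0.2846 0.2482] pos err mm [ 2.8 -1.1 -0.9] rot err deg [ 0.5  0.2 -0.8] q [ 0.47  0.53  0.56  1.61 -0.01  2.23] F [-8.9  1.4  5.7] w 0.0492 gf 65.4 t 21.15
tab [0.5388 0.1175 0.3173] tcp [0.5713 0.2846 0.2482] pos err mm [ -32.5 -167.1   24.1] rot err deg [ 0.5  0.2 -0.8] q [ 0.47  0.53  0.56  1.61 -0.01  2.23] F [-8.9  1.4  5.7] w 0.0492 gf 65.4 t 21.15
[ 23.6 111.1 182.2]
[ 21.   98.7 189.6]
[ 18.2  85.8 196. ]
[ 15.4  72.4 201.6]
[ 12.5  58.8 206.2]
[  9.5  44.8 209.8]
[  6.5  30.7 212.5]
[  3.5  16.4 214.1]
[  0.4   2.  214.8]
[ -2.6 -12.4 214.4]
[ -5.7 -26.7 213. ]
[ -8.7 -40.9 210.7]
[-11.7 -54.9 207.3]
```

Gripped: 49 mm wide at 65 N. Now I swing the tab slowly along its arc.

>>> drive_tool(increments=[[[-3,-3,2],[0,0,0],0.5],[[-1.3,-6.2,3.7],[0,0,0],0.5],[[-1.4,-6.5,3.2],[0,0,0],0.5],[[-1.4,-6.5,3.2],[0,0,0],0.5],[[0,0,0],[0,0,0],0.5]])

```text
clock: 21.57
eef_pos: [0.5669, 0.2616, 0.2601]
tool_rot: [0.773, 0.634, 0.001, 0.006]
ft_force: [-2.3, 5.5, 2.5]
grip_width: 0.0488
grasp_force: 64.8
```

```bash
cat >> hood.py <<'E'
def angle():
    # hood angle from tab position implied by the tcp, plus residual radius
    o=get_obs();R=Ro.from_quat(o['tool_rot']).as_matrix();g=o['eef_pos']-.044*R[:,2]-H;x=g@ix;z=g[2]
    print('theta',round(float(np.pi-np.arctan2(z,x)+np.arctan2(.0275,.213)),3) ,'r mm',round(float(np.hypot(x,z))*1e3,1),'(214.8)','F',o['ft_force'].round(1),'w',round(float(o['grip_width']),4),'gf',round(float(o['grasp_force']),1))
E
python3 -c "
from hood import *
angle()"
```

```text
theta 2.142 r mm 214.3 (214.8) F [-2.9  5.2  3. ] w 0.0492 gf 65.0
```

>>> drive_tool(increments=[[[-1.4,-6.7,2.8],[0,0,0],0.5],[[-1.4,-6.7,2.8],[0,0,0],0.5],[[-1.4,-6.8,2.3],[0,0,0],0.5],[[-1.4,-6.8,2.3],[0,0,0],0.5],[[-1.5,-7,1.8],[0,0,0],0.5],[[-1.5,-7,1.8],[0,0,0],0.5],[[-1.5,-7,1.4],[0,0,0],0.5],[[-1.5,-7,1.4],[0,0,0],0.5]])

```text
clock: 22.33
eef_pos: [0.556, 0.2066, 0.2762]
tool_rot: [0.773, 0.634, 0.001, 0.007]
ft_force: [-0.7, 4.5, 7.7]
grip_width: 0.0484
grasp_force: 65.3
```

```bash
sed -i 's/+np.arctan2(.0275,.213)/-np.arctan2(.0275,.213)/' hood.py
python3 - <<'E'
from hood import *
angle()
p=P['scene'];r=silhouettes('hood',p)[0];print(r['conf'],r['bbox'])
for th in(2.0,1.6,1.5,1.4,1.3):
    e,n=frame(th);q=proj(p,[H+a*e+b*iy+c*n for a in(0,.203) for b in(-.135,.135) for c in(0,.057)]+[H+.229*e+b*iy+.0275*n for b in(-.025,.025)]);print(th,q.min(0).round(),q.max(0).round())
E
```

```text
theta 1.601 r mm 213.0 (214.8) F [-1.   3.8  6.5] w 0.0486 gf 64.8
0.9 [316.4, 20.3, 424.9, 140.5]
2.0 [318.  16.] [441. 140.]
1.6 [318.  13.] [423. 140.]
1.5 [318.  13.] [418. 140.]
1.4 [312.  14.] [411. 140.]
1.3 [305.  17.] [405. 140.]
```

>>> drive_tool(increments=[[[-1.5,-7,1],[0,0,0],0.5],[[-1.5,-7,1],[0,0,0],0.5],[[-1.5,-7,0.5],[0,0,0],0.5],[[-1.5,-7,0.5],[0,0,0],0.5],[[-1.5,-7,0],[0,0,0],0.5],[[-1.5,-7,0],[0,0,0],0.5],[[-1.5,-7,-0.5],[0,0,0],0.5],[[0,0,0],[0,0,0],0.5]])

```text
clock: 23.15
eef_pos: [0.5458, 0.1555, 0.2784]
tool_rot: [0.774, 0.633, 0.0, 0.008]
ft_force: [1.8, 1.9, 4.9]
grip_width: 0.0488
grasp_force: 62.7
```

```bash
cat > chk.py <<'E'
from hood import *
angle()
p=P['scene'];r=silhouettes('hood',p)[0];print(r['conf'],r['bbox'])
for th in(1.5,1.4,1.3,1.2,1.15,1.1):
    e,n=frame(th);q=proj(p,[H+a*e+b*iy+c*n for a in(0,.203) for b in(-.135,.135) for c in(0,.057)]+[H+.229*e+b*iy+.0275*n for b in(-.025,.025)]);print(th,q.min(0).round(),q.max(0).round())
E
python3 chk.py
```

```text
theta 1.366 r mm 213.0 (214.8) F [0.4 2.3 6. ] w 0.0482 gf 62.7
0.8 [311.5, 21.1, 411.7, 140.3]
1.5 [318.  13.] [418. 140.]
1.4 [312.  14.] [411. 140.]
1.3 [305.  17.] [405. 140.]
1.2 [299.  20.] [404. 140.]
1.15 [296.  22.] [404. 140.]
1.1 [293.  24.] [403. 140.]
```

>>> drive_tool(increments=[[[-1.5,-7,-0.7],[0,0,0],0.5],[[-1.5,-7,-0.7],[0,0,0],0.5],[[-1.5,-7,-1],[0,0,0],0.5],[[-1.5,-7,-1],[0,0,0],0.5],[[-1.3,-6,-1.3],[0,0,0],0.5],[[-1,-5,-1.5],[0,0,0],0.5],[[0,0,0],[0,0,0],0.5],[[0,0,0],[0,0,0],0.5]])

```text
clock: 23.97
eef_pos: [0.5382, 0.1166, 0.2721]
tool_rot: [0.773, 0.634, 0.0, 0.009]
ft_force: [3.2, -0.3, 6.0]
grip_width: 0.0485
grasp_force: 62.2
```

```bash
python3 chk.py
```

```text
theta 1.175 r mm 213.7 (214.8) F [ 3.6 -0.4  6.6] w 0.0485 gf 62.2
0.86 [299.6, 23.5, 406.2, 138.6]
1.5 [318.  13.] [418. 140.]
1.4 [312.  14.] [411. 140.]
1.3 [305.  17.] [405. 140.]
1.2 [299.  20.] [404. 140.]
1.15 [296.  22.] [404. 140.]
1.1 [293.  24.] [403. 140.]
```

>>> drive_tool(increments=[[[0,0,0],[0,0,0],0.5],[[0,0,0],[0,0,0],0.5],[[0,0,0],[0,0,0],0.5],[[0,0,0],[0,0,0],0.5],[[0,0,0],[0,0,0],0.5],[[0,0,0],[0,0,0],0.5]])

```text
clock: 24.62
eef_pos: [0.5383, 0.117, 0.2722]
tool_rot: [0.773, 0.634, 0.0, 0.009]
ft_force: [3.7, -0.6, 6.3]
grip_width: 0.0484
grasp_force: 62.2
```

```bash
python3 -c "
from hood import *
angle(); print(job_done())"
```

```text
theta 1.176 r mm 213.7 (214.8) F [ 3.  -0.4  6.1] w 0.0484 gf 62.2
the job is handed in; nothing more can be done
None
```

The stopper is seated home in the open flask and let go, the arm is holding the hood still by its tab at about 1.18 rad (its balance point), and I've handed the job in; the hand-in call returned no verdict.

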